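Load the tube rack past the spring gate

ROBOT

A 6-joint arm with a two-finger parallel gripper is mounted at the origin on the work surface. World frame = base frame: x ahead of the robot, y to its left, z up, the work surface at z = 0. Lengths are in m, angles in rad, forces in N, time in s.
With the tool pointing down it reaches from about 0.3 to 0.825 m from the base axis. Payload 5.4 kg.
Tool frame: the origin (TCP) lies at the very end of the fingers, on their centre line; the grasp point (between the pads) lies 19 mm behind it; z points along the fingers, y is the line along which they close (so a half turn about z gives the same grasp; the last joint's range is limited). The gripper opens to 92 mm and grips with 3 to 60 N. Pads are 20 mm wide; open, the fingers measure 128 mm over their backs; the gripper's body (75 mm by 189 mm) begins 69 mm behind the grasp point.
Start: joints at [-1.468, 0.158, 1.597, -0, 1.386, -0.21], TCP at [0.177, -0.547, 0.215] pointing down, gripper open.
Joint ranges: [-2.91, 2.91], [-0.94, 2.29], [0.18, 2.7], [-1.29, 4.43], [0.17, 2.64], [-3, 3]. Speed limits (rad/s): [2.57, 2.57, 3.14, 3.14, 3.14, 3.14].

INTERFACE

Orientations are given as a rotation vector (axis times angle).
In Python, from workcell import bot gives the robot as it stands. Calls block until the motion is done:
- bot.goto(position, orientation): joint-space move of the TCP to a pose.
- bot.line_to(position, rot=None, max_speed=0.15): straight line of the TCP; rot=None keeps the orientation; max_speed is the mean speed in m/s.
- bot.set_joints(angles): joint-space move.
- bot.set_gripper(opening, newtons=None): opening from 0.0 (shut) to 1.0 (fully open); newtons is the grip in N (None keeps the last); returns when the fingers have stopped.
- bot.hold(seconds).
- bot.inverse_kinematics(position, orientation): joint angles nearest the present ones, or None.
- bot.read_camera(name): name is "scene" or "top"; returns a dict with "pixels" (384x512x3 uint8, blue, green, red), "fx", "fy", "cx", "cy" (pixels), "k1" (the pictures are not rectified: a ray, as slopes to the right and down, at radius r is drawn at 1 + k1 r^2 times it, then the intrinsics apply), "R" (3x3) and "t" (3): a world point X has camera coordinates R X + t. Camera axes: x right, y down, z forward; pixel columns grow to the right and rows downward; lengths in m; the calibration is good to about 2 mm. A picture is of the moment at which its call begins. There is no depth.
A pose or a line that the arm cannot do raises bot.MotionError and nothing moves.
- bot.job_done(): hands the job in; it is judged then, once.
Readings, each from a call of its own:
- bot.current_clock(): time.
- bot.current_joints(): joint angles.
- bot.current_joint_vel(): joint speeds.
- bot.current_effort(): joint torques, N m.
- bot.current_ee_pos(): TCP position.
- bot.current_tool_rot(): TCP orientation.
- bot.current_contact_force(): force on the tool from outside, world axes, zero at the start.
- bot.current_ft_torque(): the same for the moment, N m.
- bot.current_opening(): opening from 0.0 (shut) to 1.0 (fully open).
- bot.current_grip_force(): force on a finger pad.
Only numpy, scipy, OpenCV 4.12 (cv2) and the standard library are available. Lean on these libraries where they do the work, as an engineer would, in place of code of your own. Each camera call takes 0.05 s, during which the arm holds its last target. There are 200 camera calls.

TASK

Load the tube rack into the instrument: press the long treadle beside the chute down with one fingertip to raise the spring gate, and keep it down while the other finger pushes the rack by the upright plate at its rear, under the raised gate and fully home against the end stop; then let go so that the gate shuts behind the tubes. Only push: do not grip, lift or tip the rack, and never let the gate touch it. Leave everything else on the bench alone.

Things in the scene. Friction and masses are not known exactly. Their poses are not given: they have to be found in the camera images.
- lane: Fixed open-topped aluminium chute leading to a dark instrument casing. Origin: on the table, on the chute's centre line. +y = loading direction; +x = across, the treadle's side, away from the robot. In mm here: floor top z 6; inside width 58; side walls 5 thick, tops z 36; chute y -160 (open end) to end stop face y 227; gate blade at y 117.5 to 122.5; casing from y 239, 95 tall.
- rack: White plastic tube rack, loose in the chute, 0.15 to 0.31 kg. Origin: centre of underside; +y = front. Base 50 x 180 x 6 mm (y -90 to 90). Tube block y -5 to 90, its eight black caps reach z 36 mm. Behind it the bare base, ending in an upright push plate 50 wide, 60 tall, y -90 to -84. Front starts 12 to 48 mm short of the blade. Fully home its origin is at lane y 137 mm.
- push_face (a point): Centre of the rear face of the rack's upright push plate (50 wide, 60 tall), 40 mm above the rack's underside, at rack y -90 mm; push here along the lane's +y.
- stop_face (a point): Point on the end stop's face, at the chute's centre line, 20 mm above the table, lane y 227 mm. The rack is home when its front meets it; the blade then stands just behind the tube block, over the bare base.
- gate (a joint): Gate hinge angle (rad): 0 shut (blade down in the chute), 0.9 stop (fully up); from 0.70 the blade clears the tube caps. The axis is parallel to the chute, so the rack cannot push the gate open. A spring shuts it when let go: pressing the treadle 32 mm out from the shaft takes about 3 N at first, 5 N fully down, alike all along its length.
- treadle (a point): Point on top of the treadle at mid-length (lane (66, -52.5, 66) mm when shut). The treadle is a steel plate along the chute's +x side, turning with the gate, 46 wide, 265 long (lane y -185 to 80), 5 mm thick, reaching 4 to 50 mm out from the shaft. At gate angle q it rises outward at 0.384 - q rad. Top at lane x 66 mm: z 66 shut, about 39 at q 0.8. A fingertip pressing it down can slide along it.
- shaft (a point): Point on the gate's hinge axis at lane (34, 0, 50) mm. The shaft, 8 mm thick, runs along the lane's y at this height, above the chute's side wall, between two posts 56 mm tall, 10 mm long, at lane y -196 and 138 mm.
- blade (a point): Middle of the lower edge of the gate's steel blade and arm, turning with the gate. Shut, the blade hangs in the chute at lane x -20 to 3, y 117.5 to 122.5, z 22 to 52 mm, above the rack's base (top z 12) but in the way of its tube block. Raised, it reaches about z 100 mm.
- flask_a: Bystander, to be left alone: a conical flask wrapped in foil with a bung, 80 mm wide, 136 mm tall. Origin: centre of its underside.
- flask_b: Bystander, to be left alone: a conical flask wrapped in foil with a bung, 80 mm wide, 136 mm tall. Origin: centre of its underside.
- stopper: Bystander, to be left alone: a loose rubber bung, 36 mm wide, 30 mm tall. Origin: centre of its underside.
- dish: Bystander, to be left alone: a covered glass dish, 94 mm wide, 15 mm tall. Origin: centre of its underside.
- bottle: Bystander, to be left alone: a small amber bottle, 44 mm wide, 85 mm tall. Origin: centre of its underside.
- beaker: Bystander, to be left alone: a glass beaker, 66 mm wide, 75 mm tall. Origin: centre of its underside.
- spare: Bystander, to be left alone: an empty plain tube block 60 x 110 x 30 mm with eight holes, not the rack to load. Origin: centre of its underside.

How it is judged:
By the outcome, as a careful person would: the job done as asked, in the order asked, and still so for the second after the job is handed in, with the robot touching nothing.
It also fails if it takes over 42 s, if anything falls off the work surface, if the arm or the gripper's body presses on something with over 40 N, if the wrist force passes 120 N, or if a joint passes its speed limit or range.

## Working session

There is one attempt and no reset: what is moved stays moved. The work goes in short steps, each a Python script; the robot and the scene stay as the last script left them, time stands still between calls to the robot, and variables do not carry over. Pictures are saved under pics/ and viewed, at most 10 in all, crops included, and the job is handed in when it is done.

```bash
ls; mkdir -p pics; python3 - <<'E'
from workcell import bot
import cv2
for n in("scene","top"):
    c=bot.read_camera(n); cv2.imwrite(f"pics/{n}0.png",c["pixels"])
    print(n,c["fx"],c["fy"],c["cx"],c["cy"],c["k1"],c["R"],c["t"])
print(bot.current_clock(),bot.current_tool_rot())
E
```

```text
pics
scene 452.1563406041229 452.1563406041229 260.23539527813296 187.56759790609925 -0.0063441836013971116 [[-0.42728465  0.90403353  0.01229673]
 [ 0.50571951  0.25025444 -0.82560311]
 [-0.7494502  -0.34654884 -0.56411727]] [ 0.24282213 -0.21949824  1.47468231]
top 354.5144124577016 354.5144124577016 256.35433579099004 192.76686608029553 -0.016431084395483703 [[ 2.40787754e-01 -9.70577444e-01  8.26244024e-04]
 [-9.48857573e-01 -2.35578251e-01 -2.10171820e-01]
 [ 2.04182673e-01  4.98228125e-02 -9.77664116e-01]] [-0.12351255  0.57079186  0.67063836]
0.1 [-3.10155075e+00 -4.89161169e-01 -1.68055601e-04]
```

View pics/top0.png

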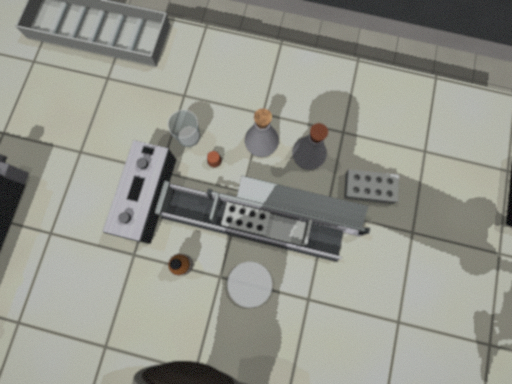

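View pics/scene0.png

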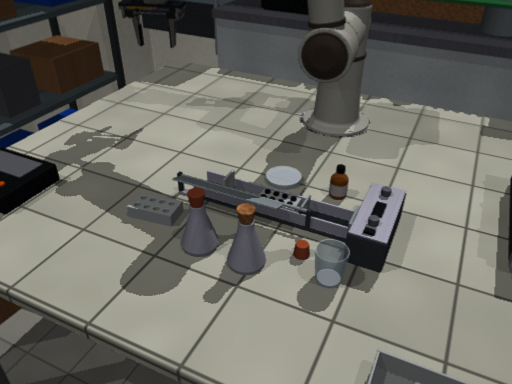

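The top view shows the casing at (140,190), with the chute running right to about (342,250). The treadle is the grey plate on the upper side from (240,185) to (365,220), and the rack's caps are near (247,217). The flasks at (262,138) and (310,150) stand close to the treadle. I'll enlarge both views.

```bash
python3 - <<'E'
import cv2
a=cv2.imread("pics/top0.png")[150:270,145:385]; cv2.imwrite("pics/topc.png",cv2.convertScaleAbs(cv2.resize(a,None,fx=3.33,fy=3.33,interpolation=cv2.INTER_CUBIC),alpha=1.3))
a=cv2.imread("pics/scene0.png")[150:290,165:405]; cv2.imwrite("pics/scenec.png",cv2.convertScaleAbs(cv2.resize(a,None,fx=3.33,fy=3.33,interpolation=cv2.INTER_CUBIC),alpha=1.3))
E
```

```text
(no output)
```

View pics/topc.png

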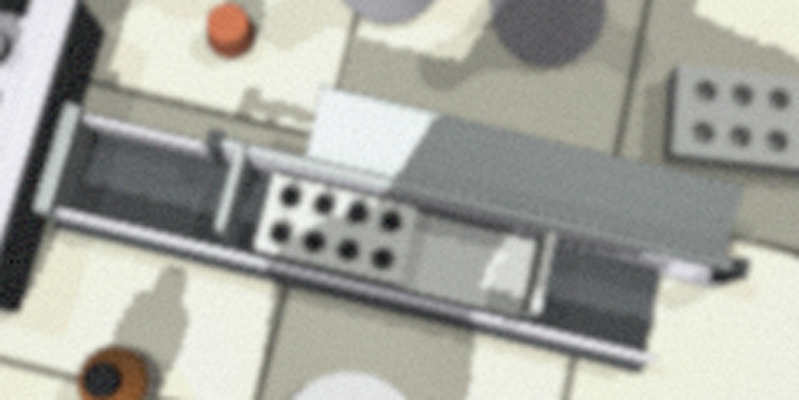

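View pics/scenec.png

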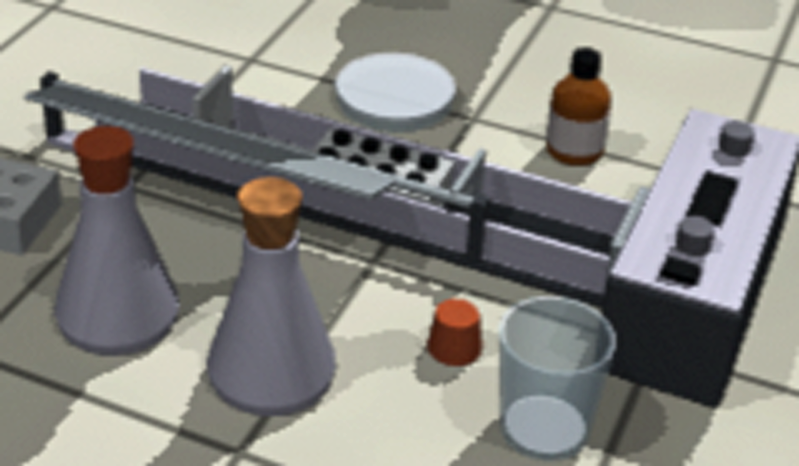

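Crop top: the treadle's outer corners are at (322,90) and (740,183), and the −x wall's open end is at (648,358). The push plate's top is the strip (548,235)–(540,312), and the caps run from (291,195) to (382,258). Crop scene: the treadle's outer corners are at (28,97) and (378,193), the wall end is at (143,70), and the bungs are at (104,140) and (270,190).

```bash
cat > h.py <<'E'
import numpy as np
from scipy.optimize import least_squares
from workcell import bot
CAM={}
def cam(n):
    if n not in CAM: CAM[n]=bot.read_camera(n)
    return CAM[n]
def proj(n,X):
    c=cam(n); p=np.asarray(X)@np.array(c["R"]).T+c["t"]; s=p[...,:2]/p[...,2:]
    s=s*(1+c["k1"]*(s**2).sum(-1,keepdims=True))
    return s*[c["fx"],c["fy"]]+[c["cx"],c["cy"]]
def ray(n,uv):
    c=cam(n); d=(np.array(uv)-[c["cx"],c["cy"]])/[c["fx"],c["fy"]]; s=d.copy()
    for _ in range(10): s=d/(1+c["k1"]*(s@s))
    R=np.array(c["R"]); return -R.T@c["t"], R.T@np.append(s,1)
def onz(n,uv,z):
    o,d=ray(n,uv); return o+d*(z-o[2])/d[2]
def tri(u1,u2):
    f=lambda X: np.r_[proj("top",X)-u1,proj("scene",X)-u2]
    r=least_squares(f,onz("top",u1,.1)); return r.x,r.fun
def w(L,P):  # lane mm -> world m
    x,y,th=L; c,s=np.cos(th),np.sin(th); P=np.asarray(P)/1000.
    return np.stack([x+c*P[...,0]-s*P[...,1],y+s*P[...,0]+c*P[...,1],P[...,2]],-1)
def lane(L,X):
    c,s=np.cos(L[2]),np.sin(L[2]); d=np.asarray(X)-[L[0],L[1],0]
    return 1000*np.array([c*d[0]+s*d[1],-s*d[0]+c*d[1],X[2]])
E
python3 - <<'E'
from h import *
T=lambda p:np.array(p)/3.33+[145,150]
S=lambda p:np.array(p)/3.33+[165,150]
obs=[("top",T([648,358]),(-31.5,-160,36)),("top",T([322,90]),(79.3,80,71.3)),("top",T([740,183]),(79.3,-185,71.3)),("top",T([737,268]),(34,-196,56)),
("scene",S([28,97]),(79.3,-185,71.3)),("scene",S([380,193]),(79.3,80,71.3)),("scene",S([143,70]),(-31.5,-160,36))]
f=lambda L:np.concatenate([proj(n,w(L,P))-uv for n,uv,P in obs])
r=least_squares(f,[.5,0,0]); L=r.x; print(L,r.fun.reshape(-1,2).round(1)); np.save("L.npy",L)
for p in [(291,195),(391,220),(281,233),(382,258)]: print("cap",lane(L,onz("top",T(p),.036)).round(1))
for p in [(548,235),(539,312),(555,237),(546,312)]: print("plate top",lane(L,onz("top",T(p),.066)).round(1))
for a,b in [((263,116),S((270,190))),((319,131),S((104,140)))]:
    X,e=tri(np.array(a,float),b); print("bung",X.round(4),lane(L,X).round(1),e.round(1))
for p in[(75,105),(40,212)]: print("stop",lane(L,onz("top",T(p),.045)))
E
```

```text
[ 0.52809905 -0.02164872  0.00827362] [[ 0.9  0.2]
 [-2.2 -0.7]
 [-0.4  1. ]
 [-0.3 -0.7]
 [-0.5 -1. ]
 [-1.1 -0. ]
 [-0.6 -0.4]]
cap [16.1 81.3 36. ]
cap [15.3 15.9 36. ]
cap [-8.9 81.5 36. ]
cap [-9.4 15.9 36. ]
plate top [ 24.1 -79.1  66. ]
plate top [-22.5 -83.2  66. ]
plate top [ 23.9 -83.4  66. ]
plate top [-21.5 -87.3  66. ]
bung [0.7165 0.0381 0.1405] [188.9  58.2 140.5] [-0.4  0.1 -0.3 -0. ]
bung [ 0.7133 -0.073   0.1385] [184.8 -52.9 138.5] [-0.3  0.1 -0.3 -0.1]
stop [ 39.03428067 228.7922707   45.        ]
stop [-32.30292575 230.55930331  45.        ]
```

```bash
cat >> h.py <<'E'
from scipy.spatial.transform import Rotation as Ro
th=0.2
def rotv(L,flip=False):
    Y=np.array([np.cos(th),0,np.sin(th)]);Z=np.array([np.sin(th),0,-np.cos(th)]);X=np.array([0,1.,0])
    M=np.c_[X,Y,Z]
    if flip: M=np.c_[-X,-Y,Z]
    return (Ro.from_euler("z",L[2])*Ro.from_matrix(M)).as_rotvec()
E
python3 - <<'E'
from h import *
import cv2
L=np.load("L.npy")
for fl in(0,1):
    print([None if q is None else np.round(q,2) for q in (bot.inverse_kinematics(w(L,P),rotv(L,fl)) for P in[(35,-104,130),(35,37,35)])])
fl=min((0,1),key=lambda f:abs((bot.inverse_kinematics(w(L,(35,-104,130)),rotv(L,f))if bot.inverse_kinematics(w(L,(35,-104,130)),rotv(L,f)) is not None else [99]*6)[5]))
print(fl)
bot.set_gripper(.565)
bot.goto(w(L,(35.3,-104,140)),rotv(L,fl))
print(bot.current_contact_force(),bot.current_clock(),lane(L,bot.current_ee_pos()))
bot.line_to(w(L,(35.3,-104,72)))
print(bot.current_contact_force(),bot.current_clock(),lane(L,bot.current_ee_pos()),bot.current_opening())
a=bot.read_camera("top")["pixels"][130:270,145:385];b=bot.read_camera("scene")["pixels"][80:270,165:405]
cv2.imwrite("pics/pre.png",cv2.resize(cv2.vconcat([a,b]),None,fx=1.8,fy=1.8,interpolation=cv2.INTER_CUBIC))
E
```

```text
[array([-0.48,  0.1 ,  1.85,  0.11,  1.02, -0.54]), array([-0.21,  0.2 ,  1.95,  0.06,  0.79, -0.26])]
[array([-0.48,  0.1 ,  1.85,  0.11,  1.02,  2.6 ]), array([-0.21,  0.2 ,  1.95,  0.06,  0.79,  2.88])]
0
[-0.72051516  0.48950822  0.09870876] 3.0 [  35.34929492 -104.93958975  140.2403534 ]
[-0.17395729 -0.27515674 -0.24117286] 3.6 [  35.71719491 -104.51512246   72.59576636] 0.5639197052790728
```

View pics/pre.png

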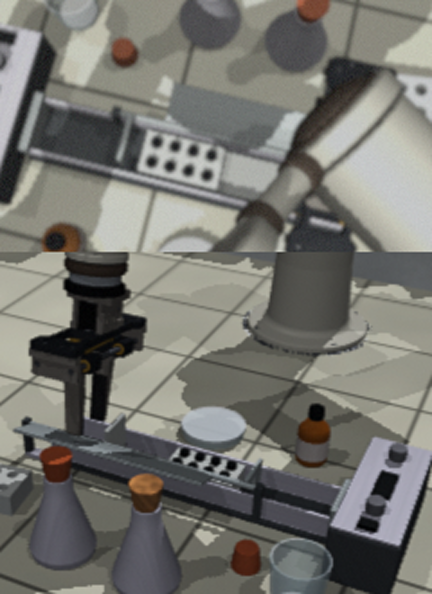

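The scene half (lower) shows one finger above the treadle at about (73,430) and the other behind the push plate at about (98,415), clear of the plate and flasks. Next I'll press down while logging force.

```bash
python3 - <<'E'
from h import *
import cv2
L=np.load("L.npy")
for z in(60,50,44,40,37,35):
    bot.line_to(w(L,(35.3,-104,z)),max_speed=.06)
    F=np.array(bot.current_contact_force()); print(z,F.round(1),lane(L,bot.current_ee_pos()).round(1))
    if abs(F[2])>14: break
a=bot.read_camera("top")["pixels"][130:270,145:385];b=bot.read_camera("scene")["pixels"][130:290,165:405]
cv2.imwrite("pics/down.png",cv2.resize(cv2.vconcat([a,b]),None,fx=1.95,fy=1.95,interpolation=cv2.INTER_CUBIC))
print(bot.current_clock())
E
```

```text
60 [-0.8 -0.2  2.2] [  35.  -104.    59.8]
50 [1.5 0.5 2.7] [  36.  -104.3   50.3]
44 [ 3.7 -0.1  4.1] [  35.9 -104.2   44.4]
40 [1.6 0.  2.7] [  35.5 -104.1   40.2]
37 [-0.1 -0.1  3.6] [  35.1 -104.1   37. ]
35 [-1.  -1.   4.3] [  35.1 -104.1   35. ]
5.4667
```

View pics/down.png

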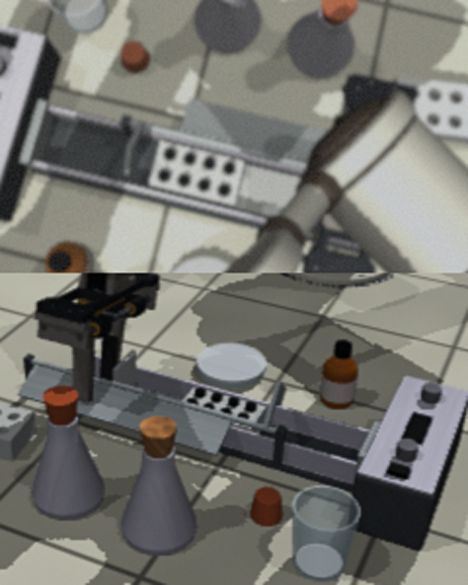

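The treadle is down and the blade is up: the blade tip is at about (280,385) and the treadle's outer corner at about (220,452). I'll work out q from that corner and ease down to the stop.

```bash
python3 - <<'E'
from h import *
import cv2
L=np.load("L.npy")
u=np.array([220/1.95+165,(452-273)/1.95+130])
for q in(.6,.7,.8,.9):
    a=.384-q; print(q,(proj("scene",w(L,(34+50*np.cos(a)-2.83*np.sin(a),80,50+50*np.sin(a)+2.83*np.cos(a))))-u).round(1))
for z in(34,33,32,31,30):
    bot.line_to(w(L,(35.3,-104,z)),max_speed=.03); bot.hold(.1)
    F=np.array(bot.current_contact_force()); print(z,F.round(1),lane(L,bot.current_ee_pos()).round(1))
    if F[2]>9: break
b=bot.read_camera("scene")["pixels"][160:260,165:325]
cv2.imwrite("pics/down2.png",cv2.resize(b,None,fx=5,fy=5,interpolation=cv2.INTER_CUBIC))
print(bot.current_clock())
E
```

```text
0.6 [-1.  -1.9]
0.7 [-0.9 -0.4]
0.8 [-0.7  0.9]
0.9 [-0.4  2. ]
34 [-1.2 -1.6  4.6] [  35.2 -104.    34. ]
33 [-0.7 -0.7  5.2] [  35.3 -103.9   33.1]
32 [-0.3 -0.8  4.4] [  35.4 -103.9   32.1]
31 [-1.7 -0.4  7.5] [  35.8 -104.    31.6]
30 [-1.9  1.2  9.9] [  36.4 -104.1   31.2]
7.3167
```

View pics/down2.png

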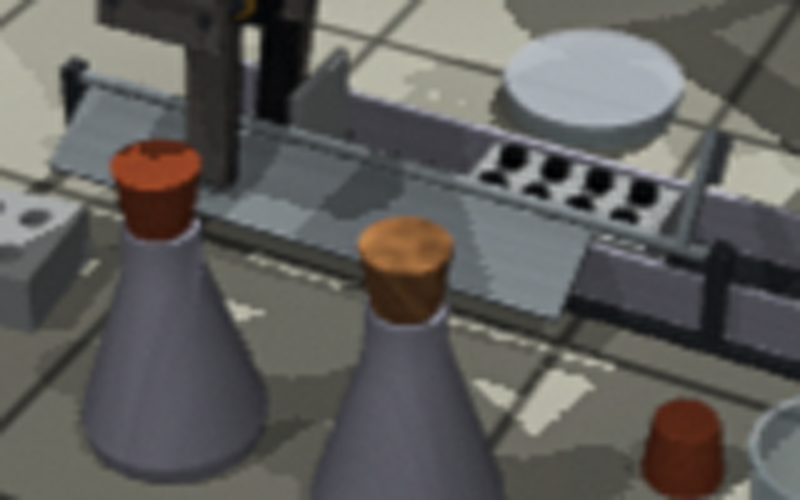

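The treadle is on its stop, with the force rising at z≈31.5, and the gate is fully up. The second finger sits behind the plate. Now I'll push the rack, watching the force.

```bash
python3 - <<'E'
from h import *
L=np.load("L.npy")
ys=list(range(-96,-60,6))+list(range(-60,30,15))+list(range(30,50,2))
for y in ys:
    bot.line_to(w(L,(35.3,y,30.8)),max_speed=.04)
    F=np.array(bot.current_contact_force()); print(y,F.round(1),lane(L,bot.current_ee_pos()).round(1),np.round(bot.current_ft_torque(),2))
    if F[1]<-7 or F[2]>18 or F[2]<2.5: break
print(bot.current_clock())
E
```

```text
-96 [ 3.9 -1.5  4.6] [ 36.3 -96.2  31.4] [-0.31 -0.96 -0.06]
-90 [ 3.6 -3.1  4.2] [ 36.2 -90.7  31.5] [-0.69 -0.93 -0.24]
-84 [ 3.3 -3.6  5.3] [ 36.2 -84.7  31.5] [-0.84 -0.89 -0.31]
-78 [ 4.  -4.   5.5] [ 36.2 -78.8  31.5] [-0.75 -0.92 -0.21]
-72 [ 3.8 -4.4  5.6] [ 36.2 -72.8  31.5] [-0.79 -0.88 -0.21]
-66 [ 3.  -4.5  6. ] [ 36.3 -66.8  31.5] [-0.78 -0.91 -0.3 ]
-60 [ 3.8 -4.   5.2] [ 36.2 -60.8  31.5] [-0.77 -0.95 -0.3 ]
-45 [ 2.6 -4.5  5.6] [ 36.3 -45.8  31.5] [-0.79 -0.95 -0.28]
-30 [ 4.1 -4.3  5.5] [ 36.4 -30.8  31.6] [-0.74 -0.97 -0.29]
-15 [ 4.2 -3.7  5.7] [ 36.4 -15.8  31.6] [-0.83 -0.98 -0.26]
0 [ 2.5 -3.2  4.3] [36.5 -0.9 31.6] [-0.79 -0.98 -0.28]
15 [ 4.1 -4.1  5.3] [36.5 14.1 31.7] [-0.79 -1.03 -0.29]
30 [ 4.2 -3.7  6.6] [36.6 29.1 31.7] [-0.83 -1.04 -0.26]
32 [ 3.4 -5.6  5.7] [36.6 30.8 31.7] [-1.   -1.   -0.34]
34 [ 3.4 -5.7  6.1] [36.6 32.6 31.7] [-1.12 -1.05 -0.31]
36 [  3.  -13.4   5.1] [36.8 32.9 31.9] [-2.26 -0.79 -0.08]
13.3667
```

```bash
python3 - <<'E'
from h import *
import cv2
L=np.load("L.npy")
a=bot.read_camera("top")["pixels"][165:265,145:385];b=bot.read_camera("scene")["pixels"][170:280,185:385]
cv2.imwrite("pics/home.png",cv2.vconcat([cv2.resize(a,(640,267),interpolation=cv2.INTER_CUBIC),cv2.resize(b,(600,330),interpolation=cv2.INTER_CUBIC) if 0 else cv2.copyMakeBorder(cv2.resize(b,(600,330),interpolation=cv2.INTER_CUBIC),0,0,0,40,0)]))
cv2.imwrite("pics/home_top.png",bot.read_camera("top")["pixels"])
E
```

```text
(no output)
```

View pics/home.png

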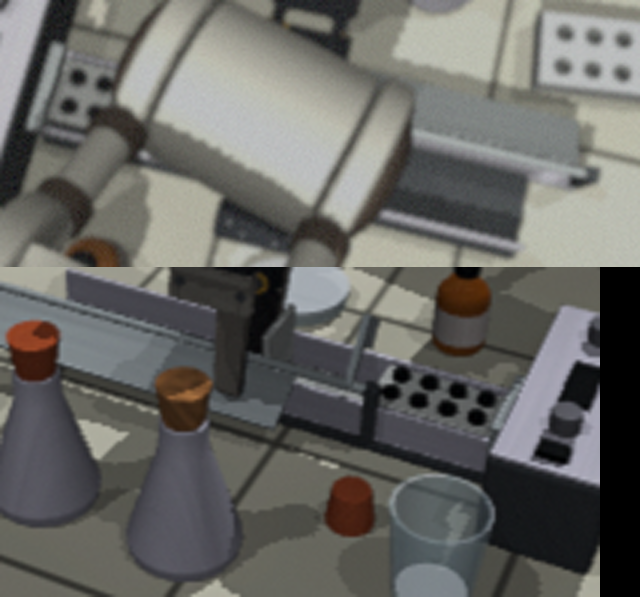

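The rack's tubes are past the raised blade, and its front caps are at about (78,65) and (68,106) in the top half, close to the stop strip. I'll confirm with a firmer push, then back off, release and check.

```bash
python3 - <<'E'
from h import *
L=np.load("L.npy")
for p in[(78,65),(68,106)]: print("cap",lane(L,onz("top",np.array(p)/2.667+[145,165],.036)).round(1),"want 212")
for y in(38,40,42):
    bot.line_to(w(L,(35.3,y,30.8)),max_speed=.02); bot.hold(.2)
    F=np.array(bot.current_contact_force()); print(y,F.round(1),lane(L,bot.current_ee_pos()).round(1))
    if F[1]<-22: break
print(bot.current_clock())
E
```

```text
cap [ 27.4 212.6  36. ] want 212
cap [ -6.5 211.   36. ] want 212
38 [  2.2 -20.8   6.9] [37.3 33.2 32.4]
40 [  0.7 -27.8   7.6] [38.  33.4 33.1]
14.4667
```

```bash
python3 - <<'E'
from h import *
import cv2
L=np.load("L.npy")
bot.line_to(w(L,(35.3,20,30.8)),max_speed=.03)
print(np.round(bot.current_contact_force(),1))
bot.line_to(w(L,(35.3,20,75)),max_speed=.06)
print(np.round(bot.current_contact_force(),1))
bot.line_to(w(L,(35.3,20,170)))
bot.set_joints([-1.468,0.158,1.597,0,1.386,-0.21]); bot.hold(.5)
print(bot.current_clock(),np.round(bot.current_contact_force(),1))
a=bot.read_camera("top")["pixels"][130:270,145:385];b=bot.read_camera("scene")["pixels"][150:270,185:405]
b=cv2.resize(b,(720,393),interpolation=cv2.INTER_CUBIC)[:,:720]
a=cv2.resize(a[45:110,:],(720,195),interpolation=cv2.INTER_CUBIC)
cv2.imwrite("pics/end.png",cv2.vconcat([a,b]))
E
```

```text
[4.  6.5 7.6]
[-0.3 -0.1  0.5]
19.825 [-0.3  0.7 -0.2]
```

View pics/end.png

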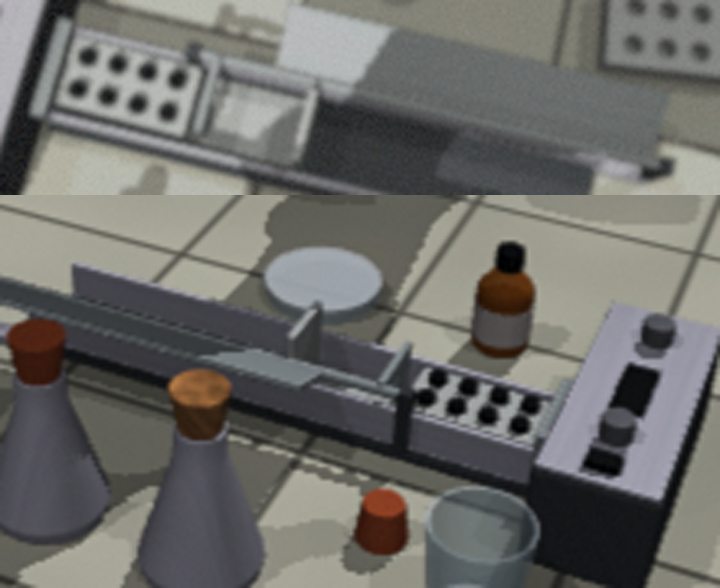

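The final view shows the tube block against the end stop (top half, about (60,85)), the gate shut behind it at about (203,95), and the treadle up with the bystanders where they were.

```bash
python3 -c "
from workcell import bot
print(bot.job_done())"
```

```text
the job is handed in; nothing more can be done
None
```

The rack is home against the end stop with the gate shut behind the tubes, nothing else looks moved in the final pictures, and the job was handed in at about 20 s of the 42 s allowed.

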